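Change the blown cartridge fuse in the radio's supply board

TASK

Change the blown fuse on the radio's supply board: pull the lever switch fully over to its off side (towards the robot side of the board), take the old fuse out of the two spring clips and lay it in the aluminium tray, then take the spare of the same length from the wooden rack and snap it fully home into both clips, centred between them. Only then push the lever fully back on. Leave the short spare in the rack and everything else on the desk where it is.

Things in the scene. Friction and masses are not known exactly. Their poses are not given: they have to be found in the camera images.
- clip_mid (a point): point between the two copper spring clips where the centre of a fully seated fuse lies, 55 mm above the desk, 35 mm above the black 130 x 270 mm board. x: across the fuse, away from the lever's off side; y: along the fuse (lever towards -y); z up. Clips at y = -47 and +47 mm, each 14 mm wide; all is free between them. The bed of each clip lies 13 mm below this point
- clip_mouth (a point): point 22 mm above clip_mid, in the middle of the upward mouths of the clips, same axes. Each clip has two sprung jaws: mouth about 30 mm wide here when empty, narrowing to 15 mm at 11 mm below this point, then closing over the fuse. A fuse held along y and pushed straight down spreads the jaws with about 10 N and snaps onto the beds; about the same pull straight up frees it
- old_center (a point): centre of the blown fuse that starts seated in the clips: cartridge 120 mm long, off-white tube 24 mm across, 68 mm long, with a brass cap 26 mm across and 26 mm long at each end, about 110 g. y runs along the fuse
- spare_center (a point): centre of the good spare fuse, same make and size as the blown one (120 mm long, tube 24 mm, caps 26 mm across), lying in one of the two places of the plywood rack, its centre 45 mm above the desk; y runs along the fuse. It lies in V saddles under the tube, 29 mm either side of its middle; the middle is free down to the rack's base, 33 mm below the centre; lift it straight up
- short_center (a point): centre of the wrong spare, the short fuse (84 mm long, caps 26 mm across) in the rack's other place, 80 mm beside the good one; not to be used or moved
- tray_in (a point): centre of the inner floor of the fixed open aluminium tray, 4 mm above the desk; inside 132 mm along the point's x, 172 mm along its y, walls 4 mm thick, 30 mm high over the desk; z up
- switch (a joint): angle of the lever switch: 0 = fully off (leaning to -x of switch_pivot), 1.0 rad = fully on (leaning to +x); it starts near on, turns with light friction and stays where it is left
- switch_tip (a point): centre of the black ball, 26 mm across, at the end of the lever, 80 mm from the pivot; the stem is 10 mm thick
- switch_pivot (a point): the lever's pivot, 42 mm above the desk, on the grey 70 x 50 mm block at the board's other end, 130 mm from clip_mid; the lever turns about this point's y axis, upright at 0.5 rad; x points to the on side, z up (same directions as clip_mid)
- screwdriver_grip (a point): handle of a 200 mm screwdriver lying in front of the board; bystander
- mug_rim (a point): centre of the mouth of a white mug, 80 mm across, 90 mm high; bystander
- bottle_mid (a point): middle of a clear bottle, 64 mm across, 190 mm high; bystander
- meter_mid (a point): middle of a hand meter, 150 x 80 x 41 mm, lying on its back; bystander
- mic_mid (a point): middle of a black hand microphone, 90 x 60 x 34 mm, lying flat; bystander
- adapter_mid (a point): middle of a steel plug adapter, 32 mm across, 36 mm high, standing; bystander
Mind the look-alikes: they are no part of the job. What is shaped like the part that bears spare_center but purple or turquoise is not meant. What is shaped like the part that bears old_center but blue is not meant.

How it is judged:
By the outcome, as a careful person would: the job done as asked, in the order asked, and still so for the second after the job is handed in, with the robot touching nothing.
It also fails if it takes over 72 s, if anything falls off the work surface, if the arm or the gripper's body presses on something with over 40 N, if the wrist force passes 120 N, or if a joint passes its speed limit or range.

ROBOT

A 6-joint arm with a two-finger parallel gripper is mounted at the origin on the work surface. World frame = base frame: x ahead of the robot, y to its left, z up, the work surface at z = 0. Lengths are in m, angles in rad, forces in N, time in s.
With the tool pointing down it reaches from about 0.35 to 0.975 m from the base axis. Payload 4.9 kg.
Tool frame: the origin (TCP) lies at the very end of the fingers, on their centre line; the grasp point (between the pads) lies behind it (manip.pinch_z is the y of the grasp point in the tool frame, in m); y points along the fingers, x is the direction in which the jaws open and shut, and the axes are right-handed (so a half turn about y gives the same grasp; the last joint's range is limited). The gripper opens to 85 mm and grips with 20 to 120 N. Pads are 22 mm wide; open, the fingers measure 114 mm over their backs; the gripper's body (76 mm by 85 mm) begins 54 mm behind the grasp point. The pads swing forward as they close: fully open they stand 13 mm farther back than shut.
Start: joints at [-1.373, 0.053, 1.613, -0, 1.476, -0.119], TCP at [0.195, -0.594, 0.205] pointing down, gripper open.
Joint ranges: [-3.01, 3.01], [-1.01, 2.22], [0.06, 2.58], [-1.02, 4.17], [0.09, 2.62], [-3.14, 3.14]. Speed limits (rad/s): [2.57, 2.57, 3.14, 3.14, 3.14, 3.14].

INTERFACE

Orientations are given as a unit quaternion [w, x, y, z].
In Python, from plant import manip gives the robot as it stands.
- The arm moves only by the tool drive_tool, never from a script. Its argument "motion" is a list of rows, each a list of 3 entries, a list of its own where there are three numbers: the shift along the tool's x, y, z in units of 25 mm (1.0 is 25 mm), then the turn, a rotation vector about the tool's x, y, z in units of 5 degrees (1.0 is 5 degrees), then the closure, from -1 (fully open) to 1 (shut). A call has 1 to 12 rows; each row shifts and turns the commanded pose from where the row before left it, along the tool's axes as they then stand; what a row does not reach is not made up. A row lasts 1/10 s, in which the tool goes at most 50 mm and 8.59 degrees, less where a joint would pass 70% of its speed; a pose out of reach is approached as far as the arm can. A call is refused whole if a number of a shift passes 1 or a number of a turn 1, either way. A call with a gripper value outside its range is refused whole. The fingers move at their own pace and stop on an object; the grip force is fixed at half the most. Time passes only in rows, so rows that do not move let the fingers close. It gives the time, the measured TCP pose, the force and the opening at its end, in the units of the state.
- manip.state(): the state, without advancing time (a new reading comes with each control period).
- manip.grab_frame(name): name is "side" or "top"; returns a dict with "img" (480x640x3 uint8, blue, green, red), "range_z" (480x640 float32, m along the optical axis (not along the pixel's ray), 0 where there is no reading), "camera_matrix" (3x3 intrinsics, pixels), "world_from_camera" (4x4, takes a point from camera to world coordinates). Camera axes: x right, y down, z forward; pixel columns grow to the right and rows downward; lengths in m; the calibration is good to about 2 mm. A picture is of the moment at which its call begins.
- manip.job_done(): hands the job in, once; it reports no verdict.
The state is a dict: "time": time; "joint_pos": joint angles; "joint_vel": joint speeds; "joint_efforts": joint torques, N m; "tool_pos": TCP position; "tool_rot": TCP orientation; "contact_force": force on the tool from outside, world axes, zero at the start; "ft_torque": the same for the moment, N m; "gripper_width": opening from 0.0 (shut) to 1.0 (fully open).
Only numpy, scipy, OpenCV 4.12 (cv2) and the standard library are available. Lean on these libraries where they do the work, as an engineer would, in place of code of your own. Each camera call takes 0.05 s, during which the arm holds its last target. There are 200 camera calls.

## Working session

There is one attempt and no reset: what is moved stays moved. The work goes in short steps, Python scripts to look and compute and a tool call to move; the robot and the scene stay as the last step left them, time stands still between calls to the robot, and variables do not carry over. Pictures are saved under pics/ and viewed, about 8 in all and at most 12, crops included, and the job is handed in when it is done.

Besides the shell and the picture viewer there is one more tool, called as name(argument=value, ...) on one line, values as JSON. drive_tool: Moves the arm, as the interface text tells. Its arguments: {"type":"object","properties":{"motion":{"type":"array","items":{"type":"array"}}},"required":["motion"]}

```bash
mkdir -p pics; ls; cat > h.py <<'E'
import numpy as np, cv2
from plant import manip
from scipy.spatial.transform import Rotation as R
def grab(n):
    f=manip.grab_frame(n); np.savez('/tmp/'+n+'.npz',**f); return f
def load(n): return dict(np.load('/tmp/'+n+'.npz'))
def cloud(f):
    K=f['camera_matrix'];z=f['range_z'];v,u=np.mgrid[:480,:640]
    p=np.stack([(u-K[0,2])/K[0,0]*z,(v-K[1,2])/K[1,1]*z,z],-1)
    T=f['world_from_camera'];w=p@T[:3,:3].T+T[:3,3];w[z==0]=np.nan;return w
E
python3 - <<'E'
from h import *
print(manip.pinch_z, manip.state())
for n in('side','top'):
    f=grab(n);cv2.imwrite(f'pics/{n}0.png',f['img']);print(f['camera_matrix'].tolist(),f['world_from_camera'].round(3).tolist())
E
```

```text
pics
-0.0187 {'time': 0.0, 'joint_pos': array([-1.37299726e+00,  5.33314672e-02,  1.61433899e+00,  4.55558579e-05,
        1.47601236e+00, -1.18979322e-01]), 'joint_vel': array([0.00102389, 0.00079865, 0.0006566 , 0.00115083, 0.0001764 ,
       0.00030652]), 'joint_efforts': array([ 1.00858142e-03, -3.93676937e+01, -3.70179069e+01,  2.69324727e-05,
        7.06518869e-03, -4.88907645e-06]), 'tool_pos': array([ 0.19457963, -0.5932049 ,  0.20415196]), 'tool_rot': array([ 0.57311731, -0.57209066,  0.4154103 , -0.41434661]), 'contact_force': array([-0.28402618, -0.40215548,  0.86605565]), 'ft_torque': array([ 0.01632361,  0.02781394, -0.0323743 ]), 'gripper_width': 0.996168941202307}
[[557.6595032295222, 0.0, 323.589096617527], [0.0, 557.6595032295222, 234.8658694475885], [0.0, 0.0, 1.0]] [[-0.937, -0.235, 0.258, 0.168], [-0.349, 0.653, -0.673, 1.034], [-0.01, -0.72, -0.693, 1.065], [0.0, 0.0, 0.0, 1.0]]
[[439.60316680659366, 0.0, 316.1899116386673], [0.0, 439.60316680659366, 234.56286319428582], [0.0, 0.0, 1.0]] [[-0.019, -0.987, 0.161, 0.371], [-0.999, 0.023, 0.022, 0.093], [-0.025, -0.161, -0.987, 1.104], [0.0, 0.0, 0.0, 1.0]]
```

View pics/top0.png

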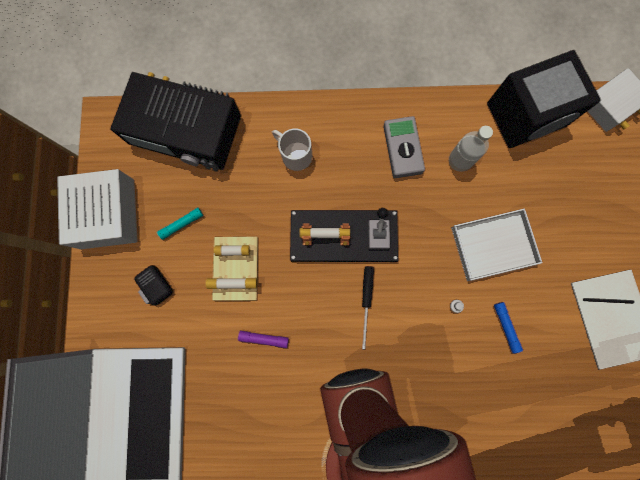

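View pics/side0.png

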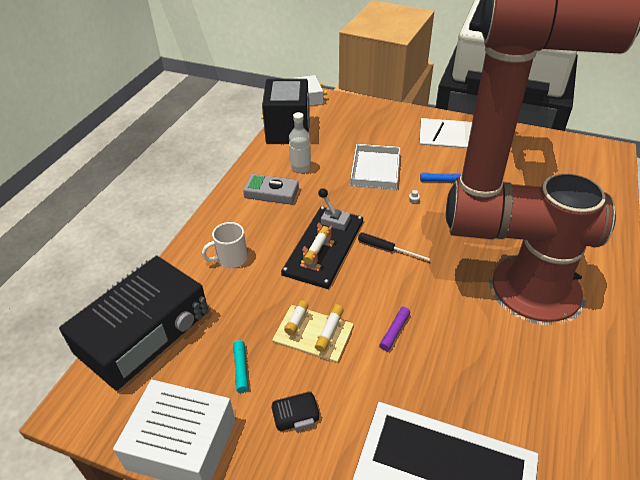

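Top view: the old fuse sits in the clips at (327,233), with the lever block at (379,234), its ball at (383,213) and the tray at (497,245). In the rack, the long spare is at (231,284) and the short one at (233,251). Things that could be mistaken for a fuse are the turquoise tube (180,223), the purple tube (263,340) and the blue tube (508,328). I choose the long white fuse with brass caps in the rack, nearer the robot.

```bash
python3 - <<'E'
from h import *
f=load('top');w=cloud(f);img=f['img'].astype(int)
hsv=cv2.cvtColor(f['img'],cv2.COLOR_BGR2HSV)
def show(n,m):
    p=w[m];p=p[~np.isnan(p[:,0])]
    c,s,a=cv2.minAreaRect(p[:,:2].astype(np.float32)*1000)
    print(n,len(p),'rect',np.round(c,1),np.round(s,1),round(a,1),'z',np.nanpercentile(p[:,2],[2,50,98]).round(4)*1000)
v,u=np.mgrid[:480,:640]
def roi(a,b,c,d): return (u>=a)&(u<=c)&(v>=b)&(v<=d)
Z=w[...,2]
show('fuse old',roi(295,220,360,246)&(Z>.055))
show('board',roi(280,200,405,270)&(Z>.012)&(Z<.03))
show('block',roi(365,215,395,255)&(Z>.03)&(Z<.055))
show('ball',roi(370,203,395,225)&(Z>.085))
show('stem',roi(370,203,395,240)&(Z>.06)&(Z<.09))
show('spare',roi(200,274,265,295)&(Z>.042))
show('short',roi(205,240,265,262)&(Z>.042))
show('rack',roi(200,230,270,305)&(Z>.006))
show('tray walls',roi(440,200,550,290)&(Z>.02))
show('tray',roi(440,200,550,290)&(Z>.002)&(Z<.01))
show('driver',roi(355,262,380,352)&(Z>.006))
show('desk',roi(280,300,340,330))
b=f['img'][195:305,190:410];cv2.imwrite('pics/crop.png',cv2.resize(b,None,fx=3.6,fy=3.6,interpolation=2))
g=load('side');w=cloud(g);Z=w[...,2]
show('S fuse',roi(295,222,340,272)&(Z>.055)); show('S ball',roi(315,185,330,201)&(Z>.08))
show('S spare',roi(312,303,346,352)&(Z>.044))
show('S board',roi(275,200,370,290)&(Z>.012)&(Z<.03))
E
```

```text
fuse old 593 rect [548.1  95.1] [119.8  36.7] 88.6 z [57.4 66.2 78.5]
board 4293 rect [534.1  48. ] [270.6 152.3] 88.4 z [15.4 20.  24.9]
block 532 rect [542.8 -36.7] [49.6 69.5] 87.8 z [35.9 45.2 54.3]
ball 124 rect [576.5 -36.8] [26.2 26.7] 43.5 z [ 86.7 121.2 127.5]
stem 39 rect [555.9 -36.8] [ 9.5 18.9] 89.1 z [60.9 75.2 89.7]
spare 541 rect [429.4 322.3] [ 33.6 120.1] 1.2 z [43.4 55.  60.3]
short 363 rect [511.  322.5] [84.9 34.7] 88.8 z [43.8 56.2 61.8]
rack 2858 rect [475.3 309.5] [141.1 183.6] 87.0 z [ 7.6 13.1 59.7]
tray walls 610 rect [ 513.9 -326.4] [140.1 181.7] 12.3 z [20.6 29.1 33.4]
tray 4269 rect [ 515.5 -331.7] [286.3 228.3] 88.5 z [2.1 4.1 8.5]
driver 522 rect [369.1   3.6] [ 32.2 198. ] 80.8 z [11.7 22.1 28.5]
desk 1881 rect [350.4 137. ] [149.7  73.4] 89.0 z [-4.1 -0.   4.2]
S fuse 463 rect [547.9  95.5] [125.8  37.3] 88.4 z [56.1 68.2 81.2]
S ball 97 rect [578.5 -35.6] [25.6 24.1] 54.6 z [ 91.3 119.9 130. ]
S spare 543 rect [430.  323.3] [121.3  35.1] 87.9 z [45.2 57.2 62.6]
S board 2806 rect [552.7  25.6] [243.5 349.2] 26.0 z [14.2 22.6 28.4]
```

View pics/crop.png

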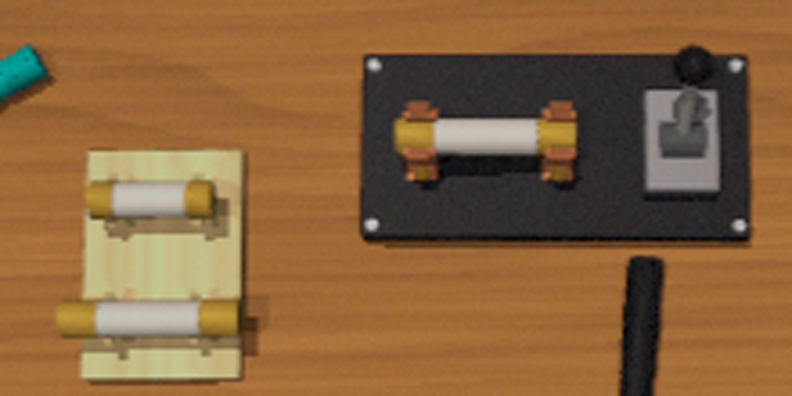

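The crop confirms it: long white fuse with brass caps at crop (148,318), the short one above it at (150,199). Next I fit the axes and read the starting tool frame.

```bash
cat >> h.py <<'E'
v_,u_=np.mgrid[:480,:640]
def roi(a,b,c,d): return (u_>=a)&(u_<=c)&(v_>=b)&(v_<=d)
from scipy.optimize import least_squares
def cyl(w,m,c0,zc,maxx=.02):
    """fit tube axis x = a + b*(y-yc), with known z centre, on white tube points r=12"""
    p=w[m];p=p[~np.isnan(p[:,0])]
    r=least_squares(lambda q:np.hypot(p[:,0]-q[0]-q[1]*(p[:,1]-c0[1]),p[:,2]-q[2])-.012,[c0[0],0,zc],loss='soft_l1',f_scale=.002)
    return r.x,len(p),p[:,1].min(),p[:,1].max()
def say(T=None):
    s=manip.state();q=s['tool_rot'];M=R.from_quat([q[1],q[2],q[3],q[0]]).as_matrix()
    print('t',round(s['time'],2),'p',(s['tool_pos']*1000).round(1),'F',s['contact_force'].round(1),'w',round(s['gripper_width']*85,1))
    print(M.T.round(3).tolist(),s['joint_pos'].round(2))
    if T is not None: print('shift units (tool xyz)',(M.T@(np.array(T)/1000-s['tool_pos'])/.025).round(2))
    return M
E
python3 - <<'E'
from h import *
for n,A,B in(('top',(308,222,350,245),(210,276,255,293)),('side',(300,225,340,270),(312,303,346,352))):
    f=load(n);w=cloud(f);h=cv2.cvtColor(f['img'],cv2.COLOR_BGR2HSV);wh=(h[...,1]<60)&(h[...,2]>110)&(w[...,2]>.03)
    print(n,[np.round(x,4) for x in cyl(w,roi(*A)&wh,(.547,.095),.055)]);print([np.round(x,4) for x in cyl(w,roi(*B)&wh,(.43,.322),.045)])
    Z=w[...,2]
    for nm,bx,lo,c in(('ball',(368,203,398,228) if n=='top' else (312,183,332,203),.095,(.577,-.037)),):
        m=roi(*bx)&(Z>lo)&(Z<.14);p=w[m]
        print(nm,least_squares(lambda q:np.linalg.norm(p-q,axis=1)-.013,[*c,.112],loss='soft_l1',f_scale=.002).x.round(4),len(p))
f=load('top');w=cloud(f);Z=w[...,2]
for nm,b,lo,hi in(('board',(285,205,402,268),.016,.024),('tray',(440,200,550,290),.024,.036)):
    p=w[roi(*b)&(Z>lo)&(Z<hi)][:,:2].astype(np.float32)*1000;print(nm,cv2.minAreaRect(p))
M=say([580,-37,200])
E
```

```text
top [array([0.547 , 0.0214, 0.0549]), np.int64(263), np.float64(0.0633), np.float64(0.1286)]
[array([0.4306, 0.0055, 0.0449]), np.int64(252), np.float64(0.2904), np.float64(0.3574)]
ball [ 0.5791 -0.0386  0.1132] 111
side [array([0.5478, 0.0086, 0.0574]), np.int64(165), np.float64(0.0607), np.float64(0.1303)]
[array([0.4314, 0.001 , 0.0475]), np.int64(255), np.float64(0.2888), np.float64(0.358)]
ball [ 0.5797 -0.0382  0.1149] 93
board ((536.4324340820312, 47.986000061035156), (269.8066711425781, 147.19500732421875), 88.54053497314453)
tray ((513.8709716796875, -326.3778991699219), (140.1425323486328, 181.7483673095703), 12.310917854309082)
t 0.1 p [ 194.6 -593.3  204.3] F [-0.5  0.1  0.5] w 85.0
[[0.312, -0.95, -0.002], [-0.0, 0.002, -1.0], [0.95, 0.312, 0.0]] [-1.37  0.05  1.61 -0.    1.48 -0.12]
shift units (tool xyz) [-16.34   0.21  21.58]
```

drive_tool(motion=[[[0,0,1],[0,-0.47,0],1],[[0,0,1],[0,-0.47,0],1],[[0,0,1],[0,-0.47,0],1],[[0,0,1],[0,-0.47,0],1],[[0,0,1],[0,-0.47,0],1],[[0,0,1],[0,-0.47,0],1],[[0,0,1],[0,-0.47,0],1],[[0,0,1],[0,-0.47,0],1],[[0,0,1],[0,-0.47,0],1],[[0,0,1],[0,-0.47,0],1],[[0,0,1],[0,-0.47,0],1],[[0,0,1],[0,-0.47,0],1]])

```text
time: 1.3
tool_pos: [0.4496, -0.4396, 0.2047]
tool_rot: [0.657, -0.656, 0.263, -0.262]
contact_force: [-0.2, -0.6, -0.1]
gripper_width: 0.003
```

drive_tool(motion=[[[0,0,1],[0,-0.47,0],1],[[0,0,1],[0,-0.47,0],1],[[0,0,1],[0,-0.47,0],1],[[0,0,1],[0,-0.47,0],1],[[0,0,1],[0,-0.47,0],1],[[0,0,1],[0,-0.47,0],1],[[0,0,1],[0,-0.47,0],1],[[0,0,1],[0,-0.47,0],1],[[0,0,1],[0,-0.47,0],1],[[0,0,1],[0,-0.47,0],1],[[0,0,1],[0,-0.47,0],1],[[0,0,1],[0,-0.47,0],1]])

```text
time: 2.5
tool_pos: [0.6008, -0.1842, 0.2046]
tool_rot: [0.701, -0.701, 0.095, -0.094]
contact_force: [-0.4, -0.6, -0.5]
gripper_width: -0.001
```

drive_tool(motion=[[[0,0,1],[0,-0.47,0],1],[[0,0,1],[0,-0.47,0],1],[[0,0,1],[0,-0.47,0],1],[[0,0,1],[0,-0.47,0],1],[[0,0,1],[0,-0.47,0],1],[[0,0,1],[0,-0.47,0],1],[[0,0,0],[0,0,0],1],[[0,0,0],[0,0,0],1]])

```text
time: 3.3
tool_pos: [0.6254, -0.0375, 0.2049]
tool_rot: [-0.707, 0.707, -0.008, 0.008]
contact_force: [-0.3, -0.7, 0.1]
gripper_width: -0.0
```

```bash
python3 -c "
from h import *
say([625,-38,101])"
```

```text
t 3.3 p [625.4 -37.5 204.9] F [-0.3 -0.7  0.1] w -0.0
[[1.0, -0.023, -0.001], [-0.001, -0.0, -1.0], [0.023, 1.0, -0.0]] [-0.18  0.06  1.61 -0.    1.48 -0.16]
shift units (tool xyz) [-0.01  4.15 -0.02]
```

drive_tool(motion=[[[0,1,0],[0,0,0],1],[[0,1,0],[0,0,0],1],[[0,1,0],[0,0,0],1],[[0,1,0],[0,0,0],1],[[-0.4,0.15,0],[0,0,0],1],[[-0.5,0,0],[0,0,0],1],[[-0.5,0,0],[0,0,0],1],[[-0.5,0,0],[0,0,0],1],[[-0.5,0,0],[0,0,0],1],[[-0.5,0,0],[0,0,0],1],[[-0.4,0,0],[0,0,0],1],[[-0.2,0,0],[0,0,0],1]])

```text
time: 4.5
tool_pos: [0.5372, -0.0356, 0.1017]
tool_rot: [-0.707, 0.707, -0.008, 0.008]
contact_force: [0.0, -0.4, 0.2]
gripper_width: -0.001
```

drive_tool(motion=[[[-0.1,0,0],[0,0,0],1],[[-0.1,0,0],[0,0,0],1]])

```text
time: 4.7
tool_pos: [0.5333, -0.0355, 0.1018]
tool_rot: [-0.707, 0.707, -0.008, 0.008]
contact_force: [0.2, 0.2, 0.6]
gripper_width: -0.001
```

drive_tool(motion=[[[-0.1,0,0],[0,0,0],1],[[-0.1,0,0],[0,0,0],1]])

```text
time: 4.9
tool_pos: [0.5283, -0.0354, 0.1017]
tool_rot: [0.707, -0.707, 0.008, -0.008]
contact_force: [-0.3, -0.9, 0.6]
gripper_width: -0.001
```

```bash
python3 - <<'E'
from h import *
f=grab('side');T=np.linalg.inv(f['world_from_camera']);p=T@[.515,-.036,.11,1];K=f['camera_matrix'];q=K@p[:3];u,v=(q[:2]/q[2]).astype(int);print(u,v)
cv2.imwrite('pics/lever.png',cv2.resize(f['img'][v-60:v+60,u-80:u+80],None,fx=4,fy=4,interpolation=2))
E
```

```text
345 200
```

View pics/lever.png

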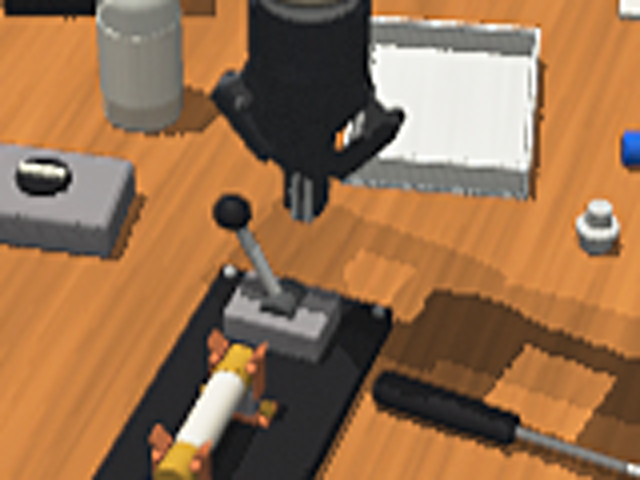

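The picture shows the lever still on (ball at crop (232,210)) and the fingertips at crop (305,215), towards the robot from it. The push missed. I'll measure where the fingers really are.

```bash
python3 - <<'E'
from h import *
f=load('side');w=cloud(f)
for (x,y) in ((290,205),(305,212),(315,205),(305,180),(232,210),(265,265)):
    u=265+x//4;v=140+y//4;print((x,y),(w[v,u]*1000).round(0))
m=roi(330,165,352,197)&(w[...,2]>.085)&(w[...,2]<.16);p=w[m]*1000;p=p[np.abs(p[:,1]+40)<40]
for z in range(85,160,8):
    q=p[(p[:,2]>=z)&(p[:,2]<z+8)]
    if len(q):print(z,len(q),np.percentile(q,[5,50,95],axis=0).round(0)[:,:2].tolist())
say()
E
```

```text
(290, 205) [536. -28. 141.]
(305, 212) [524. -25. 141.]
(315, 205) [521. -30. 144.]
(305, 180) [524. -24. 168.]
(232, 210) [576. -30. 125.]
(265, 265) [556. -37.  77.]
125 1 [[523.0, -28.0], [523.0, -28.0], [523.0, -28.0]]
133 18 [[516.0, -34.0], [527.0, -27.0], [534.0, -24.0]]
141 25 [[516.0, -33.0], [525.0, -27.0], [539.0, -25.0]]
149 24 [[515.0, -33.0], [525.0, -28.0], [540.0, -24.0]]
157 11 [[516.0, -40.0], [523.0, -30.0], [539.0, -24.0]]
t 4.95 p [527.9 -35.4 101.6] F [-0.2 -0.2 -0.5] w 0.2
[[1.0, -0.024, -0.0], [-0.0, 0.0, -1.0], [0.024, 1.0, 0.0]] [-0.21 -0.09  1.93 -0.    1.3  -0.18]
```

By the side camera, the fingertips sit about 32 mm higher than the reported TCP (tip at z≈133–137 mm, TCP 102 mm), so the fingers passed over the ball. I'll back off, go lower and check the tip height directly.

drive_tool(motion=[[[1,0,0],[0,0,0],1],[[1,0,0],[0,0,0],1],[[1,0,0],[0,0,0],1],[[1,0,0],[0,0,0],1],[[0,0.65,0],[0,0,0],1],[[0,0.65,0],[0,0,0],1],[[0,0,0],[0,0,0],1]])

```text
time: 5.65
tool_pos: [0.6242, -0.0371, 0.0642]
tool_rot: [0.708, -0.707, 0.011, -0.005]
contact_force: [-0.1, 0.3, -1.3]
gripper_width: -0.001
```

```bash
cat >> h.py <<'E'
def tip():
    f=grab('side');w=cloud(f)*1000;s=manip.state()['tool_pos']*1000
    m=(np.abs(w[...,0]-s[0])<25)&(np.abs(w[...,1]-s[1])<18)&(w[...,2]>s[2]-15)&(w[...,2]<s[2]+70)
    p=w[m];print('tcp',s.round(1),'n',len(p),'z pct',np.percentile(p[:,2],[0,2,5,10,50]).round(1),'x',np.percentile(p[:,0],[3,97]).round(1),'y',np.percentile(p[:,1],[3,97]).round(1))
    v,u=np.where(m);print('px',u.min(),u.max(),v.min(),v.max());return f
E
python3 - <<'E'
from h import *
f=tip();say()
cv2.imwrite('pics/l2.png',cv2.resize(f['img'][140:240,250:400],None,fx=4,fy=4,interpolation=2))
E
```

```text
tcp [625.1 -37.3  65.8] n 118 z pct [ 93.4  97.9  99.8 101.4 116.4] x [610.5 638.2] y [-40.6 -24.5]
px 299 314 182 197
t 5.7 p [625.1 -37.3  65.8] F [-0.7 -0.8 -0.3] w 0.3
[[1.0, -0.024, -0.006], [-0.006, 0.001, -1.0], [0.024, 1.0, 0.001]] [-0.18  0.18  1.72 -0.    1.25 -0.15]
```

View pics/l2.png

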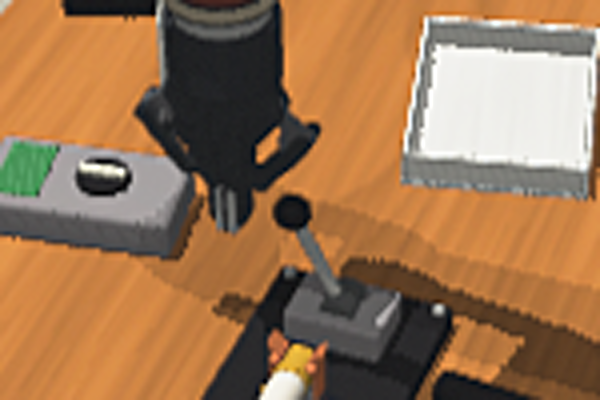

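The picture shows the fingers on the far side of the ball at ball height: fingertips at crop (230,230), ball at (292,212). I'm repeating the push.

drive_tool(motion=[[[-0.5,0,0],[0,0,0],1],[[-0.5,0,0],[0,0,0],1],[[-0.5,0,0],[0,0,0],1],[[-0.5,0,0],[0,0,0],1],[[-0.5,0,0],[0,0,0],1],[[-0.5,0,0],[0,0,0],1],[[-0.4,0,0],[0,0,0],1],[[-0.1,0,0],[0,0,0],1]])

```text
time: 6.5
tool_pos: [0.5393, -0.0356, 0.0688]
tool_rot: [0.707, -0.707, 0.009, -0.008]
contact_force: [1.7, -0.2, -0.5]
gripper_width: -0.0
```

drive_tool(motion=[[[-0.15,0,0],[0,0,0],1],[[-0.15,0,0],[0,0,0],1]])

```text
time: 6.7
tool_pos: [0.5332, -0.0355, 0.0691]
tool_rot: [0.707, -0.707, 0.008, -0.008]
contact_force: [0.8, 0.1, -0.5]
gripper_width: 0.005
```

drive_tool(motion=[[[-0.1,0,0],[0,0,0],1],[[-0.1,0,0],[0,0,0],1]])

```text
time: 6.9
tool_pos: [0.5323, -0.0356, 0.0696]
tool_rot: [-0.707, 0.707, -0.004, 0.013]
contact_force: [21.2, -0.1, -14.7]
gripper_width: -0.005
```

Contact at x=532 mm with 21 N means the lever is on its off stop. Next I back off, rise and move to above the old fuse with the fingers partly open.

drive_tool(motion=[[[0.3,0,0],[0,0,0],1],[[0,-1,0],[0,0,0],1],[[0,-1,0],[0,0,0],1],[[0,0,1],[0,0,0],-0.4],[[0,0,1],[0,0,0],-0.4],[[0,0,1],[0,0,0],-0.4],[[0,0,1],[0,0,0],-0.4],[[0.2,0,1],[0,0,0],-0.4],[[0,0,0],[0,0,0],-0.4],[[0,0,0],[0,0,0],-0.4]])

```text
time: 7.9
tool_pos: [0.5435, 0.0894, 0.119]
tool_rot: [-0.707, 0.707, -0.008, 0.007]
contact_force: [0.1, -0.5, -0.2]
gripper_width: 0.698
```

```bash
python3 - <<'E'
from h import *
say([547.3,95.5,9.5]);f=tip()
w=cloud(load('side'))*1000;Z=w[...,2]
m=roi(300,150,380,230)&(Z>75)&(np.abs(w[...,1]+37)<25)&(Z<135);p=w[m];print('ball?',len(p),np.median(p,axis=0).round(0) if len(p) else'')
cv2.imwrite('pics/f1.png',cv2.resize(f['img'][160:300,260:420],None,fx=4,fy=4,interpolation=2))
E
```

```text
t 7.9 p [543.5  89.4 119. ] F [ 0.1 -0.5 -0.2] w 59.3
[[1.0, -0.022, -0.001], [-0.001, -0.001, -1.0], [0.022, 1.0, -0.001]] [ 0.03 -0.05  1.87 -0.    1.33  0.05]
shift units (tool xyz) [0.15 4.38 0.25]Traceback (most recent call last):
  File "<stdin>", line 2, in <module>
  File "h.py", line 28, in tip
    p=w[m];print('tcp',s.round(1),'n',len(p),'z pct',np.percentile(p[:,2],[0,2,5,10,50]).round(1),'x',np.percentile(p[:,0],[3,97]).round(1),'y',np.percentile(p[:,1],[3,97]).round(1))
                                                     ~~~~~~~~~~~~~^^^^^^^^^^^^^^^^^^^^^^
    return _quantile_unchecked(
        a, q, axis, out, overwrite_input, method, keepdims, weights)
    return _ureduce(a,
                    func=_quantile_ureduce_func,
    ...<5 lines>...
                    overwrite_input=overwrite_input,
                    method=method)
    r = func(a, **kwargs)
    result = _quantile(arr,
                       quantiles=q,
    ...<2 lines>...
                       out=out,
                       weights=wgt)
    slices_having_nans = np.isnan(arr[-1, ...])
                                  ~~~^^^^^^^^^
IndexError: index -1 is out of bounds for axis 0 with size 0
```

```bash
sed -i 's/<25)&(np.abs(w\[...,1\]-s\[1\])<18)/<60)\&(np.abs(w[...,1]-s[1])<18)/' h.py; python3 - <<'E'
from h import *
f=tip()
w=cloud(f)*1000;Z=w[...,2]
m=(Z>100)&(np.abs(w[...,1]+37)<25)&(Z<135)&(np.abs(w[...,0]-540)<80);p=w[m];print('ball?',len(p),np.median(p,axis=0).round(0) if len(p) else'')
cv2.imwrite('pics/f1.png',cv2.resize(f['img'][150:300,250:430],None,fx=4,fy=4,interpolation=2))
E
```

```text
tcp [543.5  88.6 119. ] n 155 z pct [153.  155.1 155.7 159.1 173.4] x [500.3 586.1] y [ 80.1 101. ]
px 301 336 200 220
ball? 74 [504. -29. 121.]
```

View pics/f1.png

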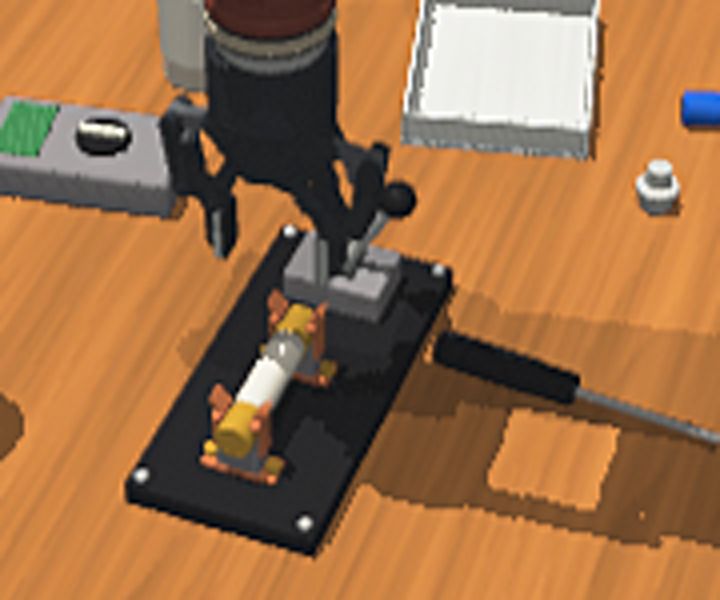

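The picture shows the lever leaning to the robot side (ball at crop (398,198), measured x≈504 mm, so off) and the open fingers above the old fuse at (268,375). Going down to grip.

drive_tool(motion=[[[0.15,0.4,0.27],[0,0,0],-0.4],[[0,1,0],[0,0,0],-0.4],[[0,1,0],[0,0,0],-0.4],[[0,1,0],[0,0,0],-0.4],[[0,0.6,0],[0,0,0],-0.4],[[0,0.38,0],[0,0,0],-0.4],[[0,0,0],[0,0,0],-0.4]])

```text
time: 8.7
tool_pos: [0.5466, 0.0957, 0.0082]
tool_rot: [-0.707, 0.707, -0.009, 0.008]
contact_force: [0.5, -0.1, -0.1]
gripper_width: 0.703
```

```bash
python3 -c "
from h import *
say([547.3,95.5,9.5])"
```

```text
t 8.7 p [546.6  95.7   8.2] F [ 0.5 -0.1 -0.1] w 59.7
[[1.0, -0.024, -0.003], [-0.003, -0.0, -1.0], [0.024, 1.0, -0.0]] [0.04 0.1  1.92 0.   1.13 0.06]
shift units (tool xyz) [ 0.03 -0.05 -0.01]
```

Close, then pull up.

drive_tool(motion=[[[0,0,0],[0,0,0],1],[[0,0,0],[0,0,0],1],[[0,0,0],[0,0,0],1],[[0,0,0],[0,0,0],1],[[0,0,0],[0,0,0],1],[[0,0,0],[0,0,0],1]])

```text
time: 9.3
tool_pos: [0.549, 0.096, 0.0114]
tool_rot: [0.707, -0.707, 0.007, -0.009]
contact_force: [-1.1, -0.8, 6.0]
gripper_width: 0.262
```

```bash
python3 -c "
from h import *
say()"
```

```text
t 9.3 p [549.   96.   11.4] F [-1.1 -0.8  6. ] w 22.3
[[1.0, -0.023, 0.003], [0.003, 0.0, -1.0], [0.023, 1.0, 0.0]] [ 0.04  0.09  1.92 -0.    1.13  0.06]
```

drive_tool(motion=[[[0,-0.3,0],[0,0,0],1],[[0,-0.4,0],[0,0,0],1],[[0,-0.5,0],[0,0,0],1],[[0,-0.8,0],[0,0,0],1],[[0,-1,0],[0,0,0],1],[[0,-1,0],[0,0,0],1],[[0,-1,0],[0,0,0],1],[[0,0,0],[0,0,0],1]])

```text
time: 10.1
tool_pos: [0.5511, 0.0962, 0.1415]
tool_rot: [0.707, -0.707, 0.005, -0.012]
contact_force: [-0.3, 0.1, -0.6]
gripper_width: 0.262
```

```bash
cat >> h.py <<'E'
def held(f,dz=(20,75)):
    """held white tube near tcp: cylinder axis"""
    w=cloud(f);h=cv2.cvtColor(f['img'],cv2.COLOR_BGR2HSV);s=manip.state()['tool_pos']
    d=w-s;m=(np.abs(d[...,0])<.03)&(np.abs(d[...,1])<.08)&(d[...,2]>dz[0]/1e3)&(d[...,2]<dz[1]/1e3)
    b=m&(h[...,0]>15)&(h[...,0]<32)&(h[...,1]>120);wh=m&(h[...,1]<60)&(h[...,2]>110)
    for n,k in(('brass',b),('white',wh)):
        p=(w[k]-s)*1000
        if len(p)>5: print(n,len(p),'rel tcp min',np.percentile(p,2,axis=0).round(1),'max',np.percentile(p,98,axis=0).round(1))
    p=w[b|wh]
    if len(p)>20:
        r=least_squares(lambda q:np.hypot(p[:,0]-q[0]-q[1]*(p[:,1]-s[1]),p[:,2]-q[2]-q[3]*(p[:,1]-s[1]))-.0125,[s[0],0,s[2]+.045,0],loss='soft_l1',f_scale=.002).x
        print('axis rel tcp x',((r[0]-s[0])*1000).round(1),'slope',r[1].round(3),'z',((r[2]-s[2])*1000).round(1),'zslope',r[3].round(3))
E
python3 -c "
from h import *
say([513.9,-326.4,115]);f=grab('side');held(f)
cv2.imwrite('pics/held1.png',cv2.resize(f['img'][130:300,240:430],None,fx=4,fy=3.5,interpolation=2))"
```

```text
t 10.1 p [551.1  96.2 141.5] F [-0.3  0.1 -0.6] w 22.3
[[1.0, -0.023, 0.011], [0.011, 0.0, -1.0], [0.023, 1.0, 0.001]] [ 0.04 -0.06  1.84  0.    1.36  0.06]
shift units (tool xyz) [ -1.1    1.04 -16.93]
brass 153 rel tcp min [-12.  -57.5  38.9] max [11.9 61.1 63.3]
white 104 rel tcp min [-16.1 -14.6  50.2] max [ 8.8 32.1 64.6]
axis rel tcp x 0.8 slope 0.03 z 48.2 zslope 0.019
```

View pics/held1.png

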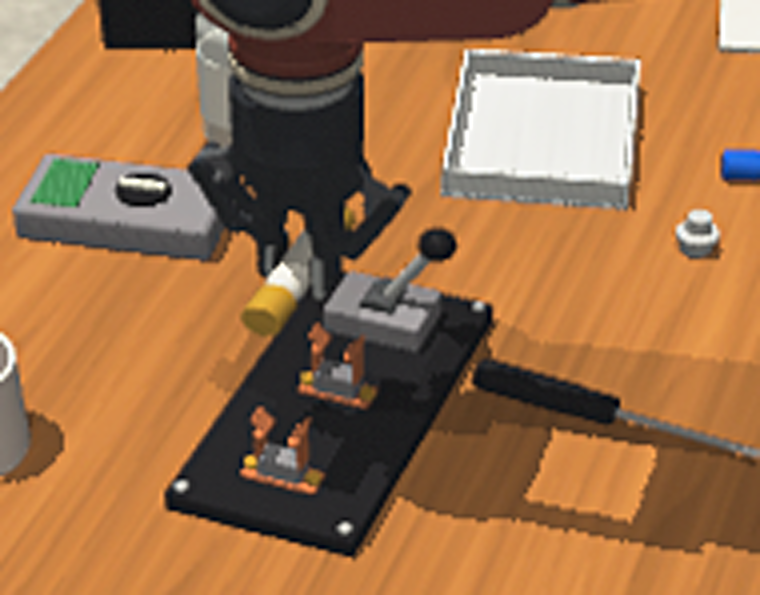

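The picture shows both clips empty (crop (337,370) and (283,455)) and the old fuse held level at its middle, its near cap at (268,305). The lever is still off. Next is the tray.

drive_tool(motion=[[[-0.07,0,-1],[0,0,0],1],[[-0.07,0,-1],[0,0,0],1],[[-0.07,0,-1],[0,0,0],1],[[-0.07,0,-1],[0,0,0],1],[[-0.07,0,-1],[0,0,0],1],[[-0.07,0,-1],[0,0,0],1],[[-0.07,0,-1],[0,0,0],1],[[-0.07,0,-1],[0,0,0],1],[[-0.07,0,-1],[0,0,0],1],[[-0.07,0,-1],[0,0,0],1],[[-0.07,0,-1],[0,0,0],1],[[-0.07,0,-1],[0,0,0],1]])

```text
time: 11.35
tool_pos: [0.5183, -0.2039, 0.133]
tool_rot: [0.708, -0.707, 0.009, -0.007]
contact_force: [0.1, 0.6, -0.4]
gripper_width: 0.262
```

drive_tool(motion=[[[-0.07,0,-1],[0,0,0],1],[[-0.07,0,-1],[0,0,0],1],[[-0.07,0,-1],[0,0,0],1],[[-0.07,0,-1],[0,0,0],1],[[0,0,-0.9],[0,0,0],1],[[0,0.5,0],[0,-0.9,0],1],[[0,0.5,0],[0,-0.9,0],1],[[0,0,0],[0,-0.9,0],1],[[0,0,0],[0,0,0],1]])

```text
time: 12.25
tool_pos: [0.5084, -0.3249, 0.1073]
tool_rot: [0.704, -0.702, -0.074, 0.076]
contact_force: [0.0, 0.3, -1.8]
gripper_width: 0.259
```

```bash
python3 -c "
from h import *
say([513.9,-326.4,-24]);held(grab('side'))"
```

```text
t 12.25 p [ 508.4 -324.9  107.3] F [ 0.   0.3 -1.8] w 22.0
[[0.978, 0.21, -0.003], [-0.003, 0.003, -1.0], [-0.21, 0.978, 0.003]] [-0.69  0.08  1.75  0.    1.31 -0.9 ]
shift units (tool xyz) [ 0.22  5.25 -0.12]
brass 122 rel tcp min [-23.  -57.2  36.4] max [17.5 63.3 60.5]
white 95 rel tcp min [-18.1 -29.2  41.8] max [14.2 30.7 61.3]
axis rel tcp x -0.7 slope -0.225 z 45.8 zslope 0.017
```

drive_tool(motion=[[[0.22,1,-0.12],[0,0,0],1],[[0,1,0],[0,0,0],1],[[0,1,0],[0,0,0],1],[[0,1,0],[0,0,0],1],[[0,0.5,0],[0,0,0],1],[[0,0.4,0],[0,0,0],1],[[0,0.2,0],[0,0,0],1],[[0,0.1,0],[0,0,0],1],[[0,0,0],[0,0,0],1]])

```text
time: 13.2
tool_pos: [0.5161, -0.328, -0.0197]
tool_rot: [-0.703, 0.703, 0.075, -0.075]
contact_force: [-0.3, -0.6, -0.8]
gripper_width: 0.258
```

```bash
python3 -c "
from h import *
say([513.9,-326.4,-26]);held(grab('side'))"
```

```text
t 13.2 p [ 516.1 -328.   -19.7] F [-0.3 -0.6 -0.8] w 22.0
[[0.978, 0.21, 0.001], [0.001, -0.001, -1.0], [-0.21, 0.978, -0.001]] [-0.69  0.26  1.79  0.    1.09 -0.9 ]
shift units (tool xyz) [-0.07  0.25  0.08]
brass 98 rel tcp min [-22.8 -51.   37. ] max [18.4 62.9 62.5]
white 264 rel tcp min [-29.3 -57.8  22. ] max [28.5 56.8 60.2]
axis rel tcp x -3.5 slope 0.03 z 42.1 zslope -0.033
```

drive_tool(motion=[[[0,0.1,0],[0,0,0],1],[[0,0.1,0],[0,0,0],1],[[0,0,0],[0,0,0],1]])

```text
time: 13.55
tool_pos: [0.5166, -0.3283, -0.0217]
tool_rot: [-0.703, 0.703, 0.075, -0.075]
contact_force: [-5.7, 3.7, 14.9]
gripper_width: 0.259
```

drive_tool(motion=[[[0,0,0],[0,0,0],0.1],[[0,0,0],[0,0,0],0.0],[[0,0,0],[0,0,0],0.0],[[0,-0.5,0],[0,0,0],-0.1],[[0,-1,0],[0,0,0],-0.1],[[0,-1,0],[0,0,0],-0.1],[[0,-1,0],[0,0,0],-0.1],[[0,-1,0],[0,0,0],-0.1],[[0,-1,0],[0,0,0],-0.1],[[0,0,1],[0,0.9,0],-0.1],[[0,0,1],[0,0.9,0],-0.1],[[0,0,1],[0,0.9,0],-0.1]])

```text
time: 14.75
tool_pos: [0.505, -0.2527, 0.1125]
tool_rot: [-0.707, 0.707, -0.01, 0.01]
contact_force: [-0.5, 0.9, 0.3]
gripper_width: 0.551
```

```bash
python3 -c "
from h import *
say([431,323.5,115]);f=grab('side')
cv2.imwrite('pics/tray.png',cv2.resize(f['img'][60:240,250:470],None,fx=3.5,fy=3.3,interpolation=2))"
```

```text
t 14.75 p [ 505.  -252.7  112.5] F [-0.5  0.9  0.3] w 46.8
[[1.0, -0.028, -0.0], [-0.0, 0.0, -1.0], [0.028, 1.0, -0.0]] [-0.6  -0.01  1.84 -0.    1.32 -0.57]
shift units (tool xyz) [-3.59 -0.1  22.96]
```

View pics/tray.png

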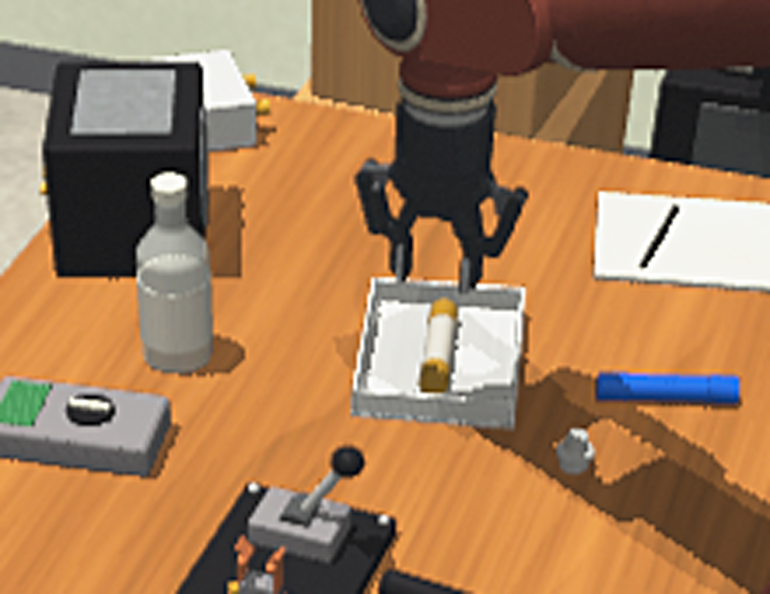

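The old fuse lies flat in the tray at crop (437,345), free of the gripper. Now to the rack.

drive_tool(motion=[[[-0.15,-0.4,1],[0,-0.28,0],-0.1],[[-0.15,-0.3,1],[0,0,0],-0.1],[[-0.15,0,1],[0,0,0],-0.1],[[-0.15,0,1],[0,0,0],-0.1],[[-0.15,0,1],[0,0,0],-0.1],[[-0.15,0,1],[0,0,0],-0.1],[[-0.15,0,1],[0,0,0],-0.1],[[-0.15,0,1],[0,0,0],-0.1],[[-0.15,0,1],[0,0,0],-0.1],[[-0.15,0,1],[0,0,0],-0.1],[[-0.15,0,1],[0,0,0],-0.1],[[-0.15,0,1],[0,0,0],-0.1]])

```text
time: 16.0
tool_pos: [0.4604, 0.0474, 0.1298]
tool_rot: [-0.707, 0.707, 0.0, -0.001]
contact_force: [-0.2, -0.5, 0.2]
gripper_width: 0.551
```

drive_tool(motion=[[[-0.15,0,1],[0,0,0],-0.1],[[-0.15,0,1],[0,0,0],-0.1],[[-0.15,0,1],[0,0,0],-0.1],[[-0.15,0,1],[0,0,0],-0.1],[[-0.15,0,1],[0,0,0],-0.1],[[-0.15,0,1],[0,0,0],-0.1],[[-0.15,0,1],[0,0,0],-0.1],[[0,0,1],[0,0,0],-0.1],[[0,0,1],[0,0,0],-0.1],[[0,0,1],[0,0,0],-0.1],[[0,0,0.9],[0,0,0],-0.1],[[0,0,0],[0,0,0],-0.1]])

```text
time: 17.2
tool_pos: [0.4341, 0.3207, 0.1298]
tool_rot: [0.707, -0.707, -0.001, 0.002]
contact_force: [0.5, -1.1, 0.3]
gripper_width: 0.551
```

```bash
python3 -c "
from h import *
say([431,323.5,-4]);tip()"
```

```text
t 17.2 p [434.1 320.7 129.8] F [ 0.5 -1.1  0.3] w 46.8
[[1.0, 0.004, -0.0], [-0.0, 0.0, -1.0], [-0.004, 1.0, 0.0]] [ 0.5  -0.09  1.88  0.    1.35  0.49]
shift units (tool xyz) [-0.12  5.35  0.11]
tcp [434.1 319.5 129.6] n 192 z pct [158.1 162.8 165.  167.7 181.9] x [397.1 468.8] y [309.6 331.7]
px 310 345 275 299
```

drive_tool(motion=[[[-0.12,0.8,0.11],[0,0,0],-0.1],[[0,1,0],[0,0,0],-0.1],[[0,1,0],[0,0,0],-0.1],[[0,1,0],[0,0,0],-0.1],[[0,0.8,0],[0,0,0],-0.1],[[0,0.5,0],[0,0,0],-0.1],[[0,0.2,0],[0,0,0],-0.1],[[0,0,0],[0,0,0],-0.1]])

```text
time: 18.05
tool_pos: [0.4314, 0.3213, -0.0031]
tool_rot: [-0.707, 0.707, -0.0, -0.0]
contact_force: [0.1, -0.4, -0.4]
gripper_width: 0.546
```

drive_tool(motion=[[[0,0,0],[0,0,0],1],[[0,0,0],[0,0,0],1],[[0,0,0],[0,0,0],1],[[0,0,0],[0,0,0],1],[[0,0,0],[0,0,0],1]])

```text
time: 18.55
tool_pos: [0.4312, 0.3223, -0.0014]
tool_rot: [0.707, -0.707, 0.0, 0.001]
contact_force: [-5.5, -0.5, 5.2]
gripper_width: 0.263
```

```bash
python3 -c "
from h import *
say([431,323.5,-4])"
```

```text
t 18.55 p [431.2 322.3  -1.4] F [-5.5 -0.5  5.2] w 22.4
[[1.0, 0.001, -0.001], [-0.001, 0.0, -1.0], [-0.001, 1.0, 0.0]] [0.5  0.07 1.96 0.   1.11 0.5 ]
shift units (tool xyz) [-0.01  0.1   0.05]
```

drive_tool(motion=[[[0,-0.4,0],[0,0,0],1],[[0,-0.8,0],[0,0,0],1],[[0,-1,0],[0,0,0],1],[[0,-1,0],[0,0,0],1],[[0,-1,0],[0,0,0],1],[[0.5,-0.5,-1],[0,0.24,0],1],[[0.5,0,-1],[0,0,0],1],[[0.5,0,-1],[0,0,0],1],[[0.5,0,-1],[0,0,0],1],[[0.5,0,-1],[0,0,0],1],[[0.5,0,-1],[0,0,0],1],[[0.5,0,-1],[0,0,0],1]])

```text
time: 19.75
tool_pos: [0.517, 0.1443, 0.116]
tool_rot: [0.707, -0.707, 0.006, -0.008]
contact_force: [0.8, 0.3, -1.3]
gripper_width: 0.261
```

drive_tool(motion=[[[0.6,0,-1],[0,0,0],1],[[0.6,0,-1],[0,0,0],1],[[0,0,0],[0,0,0],1],[[0,0,0],[0,0,0],1]])

```text
time: 20.15
tool_pos: [0.5455, 0.0945, 0.1155]
tool_rot: [0.707, -0.707, 0.007, -0.008]
contact_force: [-0.1, 0.1, -1.4]
gripper_width: 0.264
```

```bash
python3 -c "
from h import *
say([548.5,94.7,30]);f=grab('side');held(f)
w=cloud(f)*1000;h=cv2.cvtColor(f['img'],cv2.COLOR_BGR2HSV)
m=(h[...,1]>110)&(h[...,0]<14)&(w[...,2]>30)&(w[...,2]<95)&(abs(w[...,0]-547)<30)
for a,b in((30,65),(125,160)):
    p=w[m&(w[...,1]>a)&(w[...,1]<b)];print('clip',len(p),np.percentile(p,[2,50,98],axis=0).round(1).tolist())
cv2.imwrite('pics/ins.png',cv2.resize(f['img'][160:300,250:410],None,fx=4.5,fy=4.2,interpolation=2))"
```

```text
t 20.15 p [545.5  94.5 115.5] F [-0.1  0.1 -1.4] w 22.4
[[1.0, -0.021, 0.001], [0.001, 0.0, -1.0], [0.021, 1.0, 0.0]] [ 0.04 -0.05  1.86  0.    1.32  0.06]
shift units (tool xyz) [0.12 3.42 0.01]
brass 149 rel tcp min [-13.4 -56.6  39.2] max [11.9 62.4 64.4]
white 108 rel tcp min [-10.9 -14.2  48.3] max [11.3 33.1 63.6]
axis rel tcp x 0.6 slope 0.043 z 48.2 zslope 0.016
clip 87 [[529.6, 36.9, 44.0], [538.0, 47.6, 69.0], [562.8, 57.9, 82.5]]
clip 94 [[532.3, 129.6, 35.8], [557.0, 142.8, 69.3], [565.9, 150.2, 81.4]]
```

View pics/ins.png

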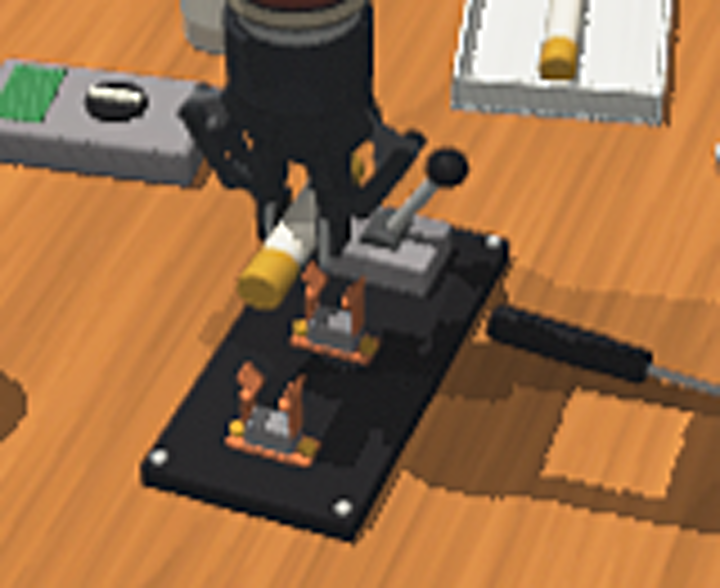

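The picture shows the spare held level over the two empty clips, its near cap at crop (268,280), with the clips at (340,320) and (275,415). I'll correct by about 2 mm, lower to the mouth, then press in slowly.

drive_tool(motion=[[[0.09,0.5,-0.06],[0,0.06,0],1],[[0,1,0],[0,0,0],1],[[0,1,0],[0,0,0],1],[[0,0.6,0],[0,0,0],1],[[0,0.3,0],[0,0,0],1],[[0,0,0],[0,0,0],1]])

```text
time: 20.8
tool_pos: [0.5477, 0.0938, 0.0299]
tool_rot: [0.707, -0.707, 0.008, -0.009]
contact_force: [0.5, 1.1, 2.2]
gripper_width: 0.261
```

drive_tool(motion=[[[0,0.15,0],[0,0,0],1],[[0,0.15,0],[0,0,0],1],[[0,0.15,0],[0,0,0],1],[[0,0.15,0],[0,0,0],1],[[0,0.1,0],[0,0,0],1]])

```text
time: 21.3
tool_pos: [0.5474, 0.0935, 0.0122]
tool_rot: [0.707, -0.707, 0.009, -0.009]
contact_force: [0.7, -0.5, -2.0]
gripper_width: 0.268
```

```bash
python3 -c "
from h import *
say([547.7,93,8.6])"
```

```text
t 21.3 p [547.4  93.5  12.2] F [ 0.7 -0.5 -2. ] w 22.7
[[1.0, -0.025, 0.001], [0.001, 0.0, -1.0], [0.025, 1.0, 0.0]] [0.04 0.09 1.92 0.   1.13 0.06]
shift units (tool xyz) [ 0.01  0.15 -0.02]
```

drive_tool(motion=[[[0,0.1,0],[0,0,0],1],[[0,0.05,0],[0,0,0],1],[[0,0,0],[0,0,0],1]])

```text
time: 21.6
tool_pos: [0.5469, 0.0933, 0.0088]
tool_rot: [0.707, -0.707, 0.009, -0.008]
contact_force: [-2.3, 0.2, 3.8]
gripper_width: 0.261
```

drive_tool(motion=[[[0,0.08,0],[0,0,0],1],[[0,0,0],[0,0,0],1]])

```text
time: 21.8
tool_pos: [0.547, 0.0933, 0.0087]
tool_rot: [-0.707, 0.707, -0.01, 0.008]
contact_force: [-9.9, -1.1, 16.7]
gripper_width: 0.257
```

It has bottomed out at the predicted height (TCP 8.7 mm, force rising to 17 N). Releasing and rising.

drive_tool(motion=[[[0,-0.05,0],[0,0,0],0],[[0,0,0],[0,0,0],-0.2],[[0,0,0],[0,0,0],-0.2],[[0,-0.6,0],[0,0,0],-0.2],[[0,-1,0],[0,0,0],-0.2],[[0,-1,0],[0,0,0],-0.2],[[0,-1,0],[0,0,0],-0.2],[[0,-1,0],[0,0,0],1],[[-1,0,0],[0,0,0],1],[[-1,0,0],[0,0,0],1],[[-1,0,0],[0,0,0],1],[[-0.6,0,0],[0,0,0],1]])

```text
time: 23.0
tool_pos: [0.456, 0.0956, 0.1233]
tool_rot: [0.707, -0.707, 0.009, -0.009]
contact_force: [0.2, 0.4, -0.1]
gripper_width: 0.003
```

```bash
python3 - <<'E'
from h import *
say([478,-38,66])
f=grab('side');cv2.imwrite('pics/seat.png',cv2.resize(f['img'][160:300,240:400],None,fx=4.5,fy=4.2,interpolation=2))
for n,A in(('top',(308,222,350,245)),('side',(300,225,340,270))):
    f=grab(n);w=cloud(f);h=cv2.cvtColor(f['img'],cv2.COLOR_BGR2HSV);wh=(h[...,1]<60)&(h[...,2]>110)&(w[...,2]>.05)&(w[...,2]<.08)&(abs(w[...,0]-.547)<.02)
    print(n,[np.round(x,4) for x in cyl(w,roi(*A)&wh,(.547,.095),.055)])
    p=w[(h[...,0]>15)&(h[...,0]<32)&(h[...,1]>120)&(w[...,2]>.05)&(w[...,2]<.09)&(abs(w[...,0]-.547)<.02)&(abs(w[...,1]-.095)<.08)];print('brass y',np.percentile(p[:,1],[1,99]).round(4),len(p))
E
```

```text
t 23.0 p [456.   95.6 123.3] F [ 0.2  0.4 -0.1] w 0.3
[[1.0, -0.025, 0.0], [0.0, 0.0, -1.0], [0.025, 1.0, 0.0]] [ 0.05 -0.28  2.06  0.    1.36  0.07]
shift units (tool xyz) [ 1.01  2.29 -5.32]Traceback (most recent call last):
  File "<stdin>", line 6, in <module>
  File "h.py", line 18, in cyl
    return r.x,len(p),p[:,1].min(),p[:,1].max()
                      ~~~~~~~~~~^^
    return umr_minimum(a, axis, None, out, keepdims, initial, where)
ValueError: zero-size array to reduction operation minimum which has no identity
```

View pics/seat.png

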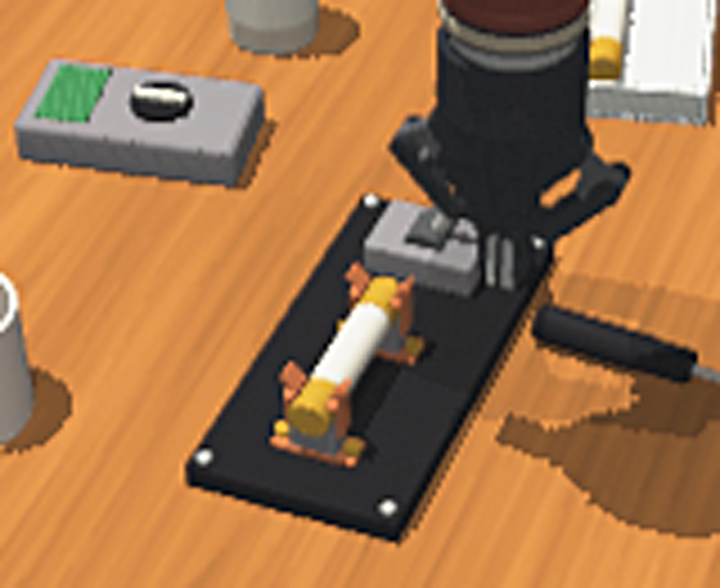

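The spare is seated in both clips at crop (345,355) and looks the same as the old one did. I'll check the numbers with the side camera.

```bash
python3 - <<'E'
from h import *
for n,A in(('side',(295,220,345,275)),):
    f=grab(n)
    for k,f in(('now',f),('start',dict(np.load('/tmp/side0.npz')) if 0 else None)):
        if f is None: continue
        w=cloud(f);h=cv2.cvtColor(f['img'],cv2.COLOR_BGR2HSV);ok=(w[...,2]>.05)&(w[...,2]<.09)&(abs(w[...,0]-.547)<.02)&(abs(w[...,1]-.095)<.08)
        print(k,[np.round(x,4) for x in cyl(w,ok&(h[...,1]<60)&(h[...,2]>110),(.547,.095),.055)])
        p=w[ok&(h[...,0]>15)&(h[...,0]<32)&(h[...,1]>120)];print('brass y',np.percentile(p[:,1],[1,99]).round(4),len(p))
E
```

```text
now [array([0.5472, 0.0059, 0.0577]), np.int64(174), np.float64(0.0553), np.float64(0.1308)]
brass y [0.0331 0.1557] 144
```

drive_tool(motion=[[[0,0,-1],[0,0,0],1],[[0,0,-1],[0,0,0],1],[[0,0,-1],[0,0,0],1],[[0,0,-1],[0,0,0],1],[[0,0,-1],[0,0,0],1],[[0,1,-0.3],[0,0,0],1],[[0,1,0],[0,0,0],1],[[0,0.3,0],[0,0,0],1],[[0,0,0],[0,0,0],1]])

```text
time: 24.05
tool_pos: [0.4534, -0.0368, 0.0642]
tool_rot: [0.707, -0.707, 0.01, -0.008]
contact_force: [0.3, -0.6, -0.6]
gripper_width: -0.0
```

Before and after agree within 1 mm: x 547.2 vs 547.8 mm, z 57.7 vs 57.4 mm, cap ends centred at y≈94.4 vs 95.5 mm. So the fuse is fully home and centred. Now the lever goes on.

drive_tool(motion=[[[0.5,0,0],[0,0,0],1],[[0.5,0,0],[0,0,0],1],[[0.5,0,0],[0,0,0],1],[[0.5,0,0],[0,0,0],1],[[0.5,0,0],[0,0,0],1],[[0.5,0,0],[0,0,0],1],[[0.4,0,0],[0,0,0],1],[[0.2,0,0],[0,0,0],1],[[0.1,0,0],[0,0,0],1]])

```text
time: 24.95
tool_pos: [0.5472, -0.0392, 0.0658]
tool_rot: [-0.707, 0.707, -0.009, 0.009]
contact_force: [-1.8, -0.3, 0.8]
gripper_width: -0.004
```

drive_tool(motion=[[[0.15,0,0],[0,0,0],1],[[0.1,0,0],[0,0,0],1],[[0,0,0],[0,0,0],1]])

```text
time: 25.25
tool_pos: [0.5527, -0.0394, 0.0651]
tool_rot: [0.707, -0.707, 0.009, -0.009]
contact_force: [0.3, -0.5, -0.3]
gripper_width: -0.0
```

drive_tool(motion=[[[0.1,0,0],[0,0,0],1],[[0,0,0],[0,0,0],1]])

```text
time: 25.45
tool_pos: [0.5552, -0.0395, 0.0651]
tool_rot: [0.707, -0.707, 0.009, -0.009]
contact_force: [-0.5, -0.0, -0.0]
gripper_width: 0.001
```

drive_tool(motion=[[[0.08,0,0],[0,0,0],1],[[0,0,0],[0,0,0],1]])

```text
time: 25.65
tool_pos: [0.5563, -0.0395, 0.0649]
tool_rot: [0.707, -0.707, 0.01, -0.008]
contact_force: [-4.0, -0.1, 1.3]
gripper_width: 0.002
```

drive_tool(motion=[[[0.08,0,0],[0,0,0],1],[[0,0,0],[0,0,0],1]])

```text
time: 25.85
tool_pos: [0.5564, -0.0395, 0.0648]
tool_rot: [0.707, -0.707, 0.011, -0.006]
contact_force: [-12.3, -0.4, 6.6]
gripper_width: 0.002
```

```bash
cat >> h.py <<'E'
def ball():
    f=grab('side');w=cloud(f);h=cv2.cvtColor(f['img'],cv2.COLOR_BGR2HSV)
    m=(abs(w[...,1]+.036)<.02)&(w[...,2]>.1)&(w[...,2]<.13)&(w[...,0]>.565)&(w[...,0]<.62);p=w[m]
    print(len(p));print(least_squares(lambda q:np.linalg.norm(p-q,axis=1)-.013,[.579,-.038,.113],loss='soft_l1',f_scale=.002).x.round(4));return f
E
python3 -c "
from h import *
say();ball()"
```

```text
t 25.85 p [556.4 -39.5  64.8] F [-12.3  -0.4   6.6] w 0.2
[[1.0, -0.025, -0.007], [-0.007, 0.0, -1.0], [0.025, 1.0, 0.0]] [-0.2   0.03  1.88 -0.    1.24 -0.18]
88
[ 0.581  -0.0378  0.1153]
```

The lever is on its stop: it no longer advances, the force has built to 12 N, and the ball is 1.3 mm past its starting place. Retreating for a final look.

drive_tool(motion=[[[-0.6,0,0],[0,0,0],1],[[-1,0,0],[0,0,0],1],[[-1,0,0],[0,0,0],1],[[-0.6,-1,0],[0,0,0],1],[[0,-1,0],[0,0,0],1],[[0,-1,-1],[0,0,0],1],[[0,-1,-1],[0,0,0],1],[[0,0,-1],[0,0,0],1],[[0,0,-1],[0,0,0],1],[[0,0,-1],[0,0,0],1],[[0,0,0],[0,0,0],1],[[0,0,0],[0,0,0],1]])

```text
time: 27.1
tool_pos: [0.4764, -0.1627, 0.1654]
tool_rot: [0.707, -0.707, 0.009, -0.01]
contact_force: [-1.0, 1.1, 0.2]
gripper_width: 0.002
```

```bash
python3 -c "
from h import *
say();f=ball();cv2.imwrite('pics/end.png',f['img'])"
```

```text
t 27.1 p [ 476.4 -162.7  165.4] F [-1.   1.1  0.2] w 0.1
[[1.0, -0.026, 0.001], [0.001, 0.0, -1.0], [0.026, 1.0, 0.0]] [-0.48 -0.22  1.93  0.    1.42 -0.45]
81
[ 0.5821 -0.0383  0.1146]
```

View pics/end.png

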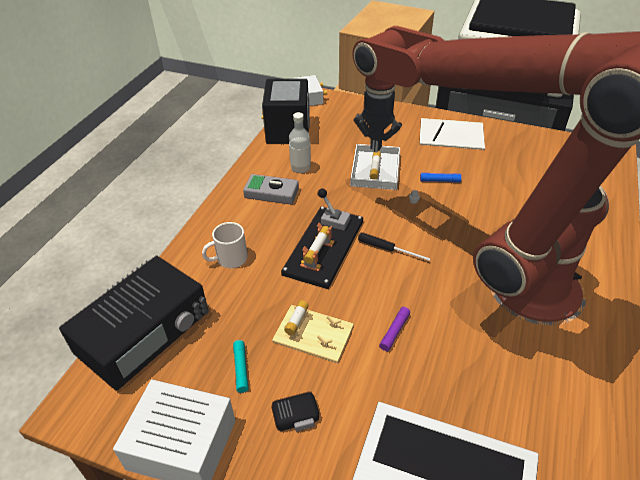

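The final picture shows the lever on (322,193), the spare in the clips (318,243), the old fuse in the tray (376,164) and the short spare still in the rack (297,315). The bystanders have not moved and the gripper is clear of everything.

```bash
python3 -c "
from plant import manip
print(manip.job_done())"
```

```text
the job is handed in; nothing more can be done
None
```

The fuse is changed and the job is handed in, at about 27 s on the robot's clock. I switched the lever off and laid the blown fuse in the tray. Then I pressed the same-length spare into both clips and switched the lever back on.

**Last checks:**
- **Fuse:** the new fuse lies within about 1 mm of where the old one was seated: x 547.2 vs 547.8 mm, z 57.7 vs 57.4 mm, y about 94.4 vs 95.5 mm. I took these with the side camera only, because my script's top-camera check found no fuse points.
- **Lever:** it reached its stop both ways, with 21 N at off and 12 N at on. It stayed on after I backed away, with the ball at x 582 mm against about 580 mm at the start.
- **Rest of the desk:** the final picture shows the old fuse in the tray and the short spare still in the rack. By eye, the bystanders are where they were.

**What disagreed:** the fingertips sit about 31 mm higher than the reported TCP. My first push at the lever passed over the ball without touching it. I measured the offset with the side camera and corrected every later height for it. The grasp, tray and clip contact heights fitted that correction to within a few millimetres.

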